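Rack the reagents and hold the bolted box open

ROBOT

A 6-joint arm with a two-finger parallel gripper is mounted at the origin on a cart in front of the work surface, level with it; the furniture and walls round the work are solid. World frame = base frame: x ahead of the robot, y to its left, z up, the work surface at z = 0. Lengths are in m, angles in degrees, forces in N, time in s.
With the tool pointing down it reaches from about 0.35 to 0.975 m from the base axis. Payload 4.9 kg.
Tool frame: the origin (TCP) lies at the very end of the fingers, on their centre line; the grasp point (between the pads) lies pinch_z behind it (pinch_z is the distance from the TCP to the grasp point, in m); z points along the fingers, y is the direction in which the jaws open and shut (so a half turn about z gives the same grasp; the last joint's range is limited). The gripper opens to 85 mm and grips with 20 to 120 N. Pads are 22 mm wide; open, the fingers measure 114 mm over their backs; the gripper's body (76 mm by 85 mm) begins 54 mm behind the grasp point. The pads swing forward as they close: fully open they stand 13 mm farther back than shut.
Start: joints at [60.562, 3.019, 92.412, -0, 84.569, -6.818], TCP at [0.24, 0.577, 0.231] pointing down, gripper open.
Joint ranges: [-172.51, 172.51], [-57.92, 126.97], [3.15, 148.05], [-58.71, 238.71], [5.1, 150.11], [-179.66, 179.66]. Speed limits (degrees/s): [147.25, 147.25, 180, 180, 180, 180].

INTERFACE

Orientations are given as [roll, pitch, yaw] about the fixed x, y, z axes, in that order (R = Rz(yaw) Ry(pitch) Rx(roll)).
In Python, from cell import * gives the robot as it stands.
- The arm moves only by the tool jog_arm, never from a script. Its arguments are lists of equal length, an entry for each row: "travel": the shift along the tool's x, y, z in m, a list of three; "yaw": the turn about the tool's z in rad. A call has 1 to 12 rows; each row shifts and turns the commanded pose from where the row before left it, along the tool's axes as they then stand; what a row does not reach is not made up. A row lasts 1/10 s, in which the tool goes at most 50 mm and 8.59 degrees, less where a joint would pass 70% of its speed; a pose out of reach is approached as far as the arm can. A call is refused whole if a number of a shift passes 0.05 or a number of a turn 0.15, either way. A call with a gripper value outside its range is refused whole. "jaw" is the finger opening in m, from 0 to 0.0854, set as the call begins (left out, the last holds). The fingers move at their own pace and stop on an object; "grip_force" is the grip in N (left out, the last holds). Time passes only in rows, so rows that do not move let the fingers close. It gives the time, the measured TCP pose, the force and the opening at its end, in the units of the state.
- observe(): the state, without advancing time (a new reading comes with each control period).
- grab_frame(name): name is "scene" or "side" or "wrist"; returns the picture (400x640x3 uint8, red, green, blue); there is no depth.
- camera_model(name): a dict with "mtx" (3x3 intrinsics, pixels), "dist" ([k1, k2, p1, p2, k3] as OpenCV has them; the pictures are not rectified), "world_from_camera" (4x4, takes a point from camera to world coordinates); the wrist camera has in their place "tool_from_camera" (4x4, takes a point from camera to tool coordinates, whose origin is the TCP and whose axes are the flange's). Camera axes: x right, y down, z forward; pixel columns grow to the right and rows downward; lengths in m; the calibration is good to about 2 mm. A picture is of the moment at which its call begins: read the wrist's pose just before it. camera_model takes no time and is no camera call.
- sign_off(): hands the job in, once; it reports no verdict.
The state is a dict: "t": time; "q": joint angles; "joint_velocities": joint speeds; "tau": joint torques, N m; "tcp_pos": TCP position; "orientation": TCP orientation; "ft_force": force on the tool from outside, world axes, zero at the start; "ft_torque": the same for the moment, N m; "finger_gap": finger opening in m.
Only numpy, scipy, OpenCV 4.12 (cv2) and the standard library are available. Lean on these libraries where they do the work, as an engineer would, in place of code of your own. Each camera call takes 0.05 s, during which the arm holds its last target.

TASK

Get the stains ready to be put away: stand the two big dropper bottles upright in the two empty cells of the bottle rack, one in each, and leave the two small bottles in their cells. Then, before touching the bolt, tug the storage box's cover upward a little by its pull tongue to learn whether it is caught; if it is, do not force it but slide the bolt back. Raise the cover by the tongue to about sixty degrees and finish while holding it there, so that a colleague can lower the rack in: the cover falls shut if you let go.

Things in the scene. Friction and masses are not known exactly. Their poses are not given: they have to be found in the camera images.
- stain_a: one of the two big dropper bottles, standing loose on the worktop: brown body of 34 mm diameter, straight to about 55 mm height, dark cap, 85 mm tall, about 60 g. Origin at the centre of its underside, z up the bottle. The two big bottles are interchangeable.
- stain_b: the other big dropper bottle, same shape and size. Origin at the centre of its underside.
- antisera_a: a small white dropper bottle, 22 mm diameter, 58 mm tall, standing in cell 0 or cell 2 of the rack from the start; stays there. Origin at the centre of its underside.
- antisera_b: the other small white dropper bottle, in the other one of cells 0 and 2; stays there.
- rack: grey open bottle rack, loose, 0.7 kg: a row of four square cells along its own y; 50 mm (x) by 188 mm (y), walls 4 mm thick and 26 mm high, dividers a little lower, floor 4 mm. Cells 42 x 42 mm inside, centres at y = -69, -23, +23, +69 mm (cells 0, 1, 2, 3). Cells 0 and 2 hold the small bottles, 1 and 3 are empty. Origin at the centre of its underside.
- cell0 (a point): centre of the floor of cell 0 (holds a small bottle)
- cell1 (a point): centre of the floor of cell 1 (empty), 4 mm above the worktop
- cell2 (a point): centre of the floor of cell 2 (holds a small bottle)
- cell3 (a point): centre of the floor of cell 3 (empty, at the rack's +y end), 4 mm above the worktop
- box: white storage box, fixed, 150 mm deep (x) by 260 mm wide (y), walls 112 mm high, front face towards its own -x. Origin at the centre of its underside. A flat white cover 6 mm thick lies on it, hinged along the far (+x) top edge. On the front, at the +y side, a steel bolt slides along the box's y in two guides whose tops are 135 mm above the worktop.
- cover (a joint): angle of the cover, rad: 0 shut, grows as its front edge rises, stop at 1.9. It is not balanced (0.35 kg) and falls shut when let go below 1.5. While the bolt catches it, it can rise only about 0.02 rad (about 3 to 4 mm at the tongue) and then stops hard; when not caught it swings up freely.
- hinge (a point): middle of the cover's hinge line, which runs along the box's y: 75 mm behind the box's centre, 112 mm above the worktop
- pull (a point): centre of the round bead at the end of the cover's pull tongue, 40 mm in front of the box's front face, 35 mm to the -y side of its middle, 115 mm up (shut), 190 mm from the hinge line. The tongue is 24 mm wide along the box's y, with flat sides; the bead is 18 mm thick. Free space beside and below. Moves with the cover; gripped by its flat sides it can turn between the fingers.
- bolt (a joint): how far the bolt is drawn back, m: 0 = fully shot over the small steel tab of the cover, 0.03 = fully drawn, clear of it. It moves along the box's +y and stays where it is left (friction about 1.5 N). It may start anywhere from 0 to 0.024: shot, half shot or drawn; whether it catches is learnt by tugging.
- bolt_post (a point): point on the bolt's upright post (10 mm diameter, 13 mm ball on top), 150 mm above the worktop, 18 mm in front of the box's front face. The post stands clear of the guides from 135 mm up to the ball's top at 164 mm; push it sideways or pinch it from above. It lies 92 mm to the +y side of the box's middle when fully shot, 122 mm when fully drawn.
Things that resemble listed ones, but are neither listed nor needed, are in the scene too. Of the things that look like the rack, the smaller one is meant.

How it is judged:
By the outcome, as a careful person would: the job done as asked, in the order asked, and still so for the second after the job is handed in, while the arm keeps its last pose, push and grip.
It also fails if it takes over 72 s, if anything falls off the work surface, if the arm or the gripper's body presses on something with over 40 N, if the wrist force passes 120 N, or if a joint passes its speed limit or range.

## Working session

There is one attempt and no reset: what is moved stays moved. The work goes in short steps, Python scripts to look and compute and a tool call to move; the robot and the scene stay as the last step left them, time stands still between calls to the robot, and variables do not carry over. Pictures are saved under pics/ and viewed, and the job is handed in when it is done.

Besides the shell and the picture viewer there is one more tool, called after "Call:" in YAML: its name, and indented under it one key for each argument. jog_arm: Moves the arm, as the interface text tells. Its arguments: {"type":"object","properties":{"travel":{"type":"array"},"yaw":{"type":"array"},"jaw":{"type":"number"},"grip_force":{"type":"number"}},"required":["travel","yaw"]}

```bash
ls; mkdir -p pics
python3 - <<'E'
from cell import *
import cv2
s=observe();print(s)
for n in ["scene","side","wrist"]:
    f=grab_frame(n);cv2.imwrite(f"pics/{n}0.png",f[:,:,::-1])
    m=camera_model(n);print(n,m)
E
```

```text
pics
{'t': 0.0, 'q': array([ 6.05606127e+01,  3.05828420e+00,  9.24935974e+01, -1.03423365e-03,
        8.45685047e+01, -6.81942056e+00]), 'joint_velocities': array([ 0.00531172,  0.06197093, -0.05295004, -0.02165349, -0.01122483,
        0.02358785]), 'tau': array([ 3.39170847e-04, -3.93660235e+01, -3.70183825e+01, -1.05793240e-04,
        6.68768131e-03, -2.85166003e-06]), 'tcp_pos': array([0.24008853, 0.57635989, 0.23003623]), 'orientation': array([-1.79880343e+02, -1.32726194e-02,  1.57380118e+02]), 'ft_force': array([-0.57861322,  0.19559159, -0.31276938]), 'ft_torque': array([0.00248631, 0.00998618, 0.01680423]), 'finger_gap': 0.08560662787758866}
scene {'mtx': array([[408.13313356,   0.        , 322.05296018],
       [  0.        , 408.13313356, 200.77653223],
       [  0.        ,   0.        ,   1.        ]]), 'dist': array([-0.01616675,  0.        ,  0.        ,  0.        ,  0.        ]), 'world_from_camera': array([[-0.43938866, -0.39199057,  0.808258  , -0.3544959 ],
       [-0.89823401,  0.18106291, -0.40048956,  0.65724709],
       [ 0.01064258, -0.90197539, -0.4316562
[... 509 characters left out ...]
.65890666,  1.09554396],
       [ 0.        ,  0.        ,  0.        ,  1.        ]])}
wrist {'mtx': array([[339.52613078,   0.        , 323.77469836],
       [  0.        , 339.52613078, 200.49852964],
       [  0.        ,   0.        ,   1.        ]]), 'dist': array([-0.00680496,  0.        ,  0.        ,  0.        ,  0.        ]), 'tool_from_camera': array([[ 1.84946489e-04, -9.47561155e-01, -3.19574442e-01,
         8.27621608e-02],
       [ 9.99999837e-01,  2.81067269e-06,  5.70393470e-04,
        -3.38468123e-04],
       [-5.39584476e-04, -3.19574496e-01,  9.47561001e-01,
        -1.42214403e-01],
       [ 0.00000000e+00,  0.00000000e+00,  0.00000000e+00,
         1.00000000e+00]])}
```

View pics/scene0.png

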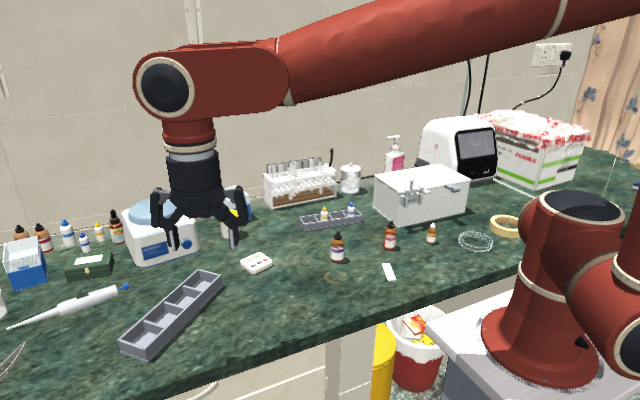

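View pics/side0.png

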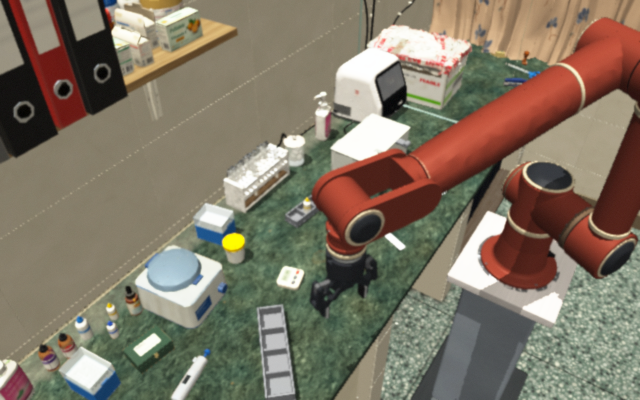

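View pics/wrist0.png

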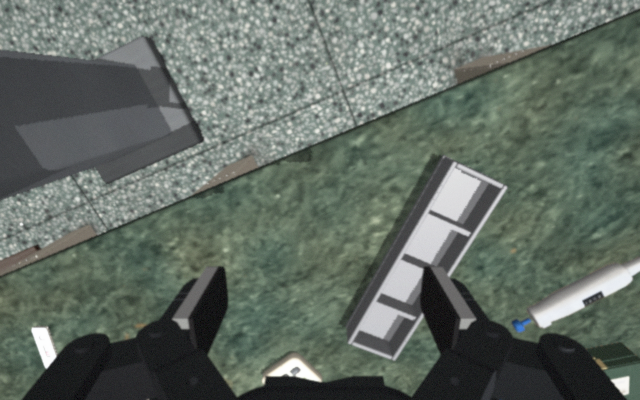

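The scene view shows the small rack near (331,218), the big bottles at (337,248) and (390,237), a smaller brown decoy at (432,232), the box at (420,195), and a large decoy rack at (172,312). I'll zoom in and measure.

```bash
cat > h.py <<'E'
from cell import *
import numpy as np, cv2
from scipy.spatial.transform import Rotation as Ro
def cam(n,s=None):
    m=camera_model(n)
    if n=="wrist":
        T=np.eye(4);T[:3,:3]=Ro.from_euler('xyz',s["orientation"],degrees=True).as_matrix();T[:3,3]=s["tcp_pos"]
        return m["mtx"],m["dist"],T@m["tool_from_camera"]
    return m["mtx"],m["dist"],m["world_from_camera"]
def ray(c,uv):
    K,d,T=c
    p=cv2.undistortPoints(np.array(uv,float).reshape(-1,1,2),K,d).reshape(-1,2)
    v=np.c_[p,np.ones(len(p))]@T[:3,:3].T
    return T[:3,3],v
def onz(c,uv,z):
    o,v=ray(c,uv); return o+v*((z-o[2])/v[:,2])[:,None]
def proj(c,P):
    K,d,T=c; Ti=np.linalg.inv(T)
    r,_=cv2.Rodrigues(Ti[:3,:3])
    return cv2.projectPoints(np.array(P,float).reshape(-1,3),r,Ti[:3,3],K,d)[0].reshape(-1,2)
E
python3 - <<'E'
from h import *
f=cv2.imread("pics/scene0.png")
cv2.imwrite("pics/crop1.png",cv2.resize(f[150:290,280:480],None,fx=4,fy=4,interpolation=cv2.INTER_CUBIC))
E
```

```text
(no output)
```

View pics/crop1.png

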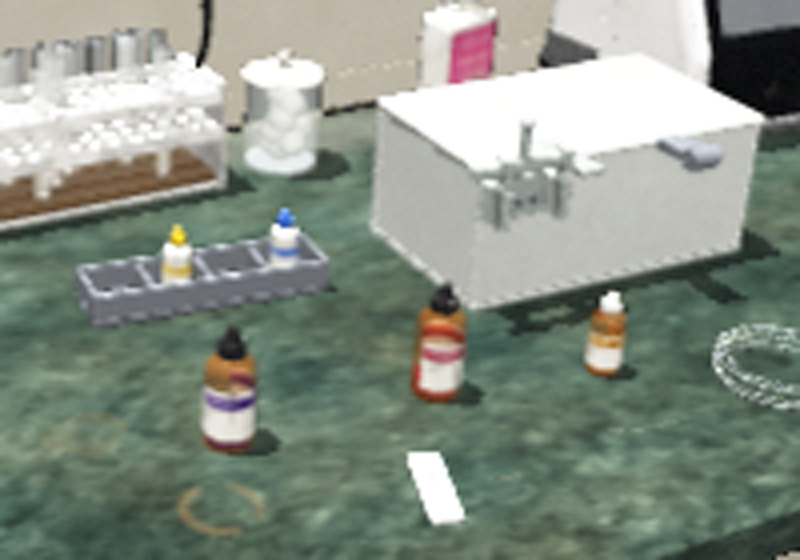

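Run:
```python
from h import *
import cell
print([k for k in dir(cell) if not k.startswith('_')]); print(getattr(cell,'pinch_z',None))
c=cam("scene")
u=lambda x,y:(280+x/4,150+y/4)
print("bottles",onz(c,[u(229,440),u(438,391)],0.0),onz(c,[u(232,338),u(444,296)],0.08))
print("rack top corners L-f,R-f,R-b,L-b",onz(c,[u(92,294),u(328,262),u(312,235),u(80,268)],0.026))
print("box corners lf,lb,rb,rf top",onz(c,[u(472,175),u(378,103),u(640,55),u(760,118)],0.115))
print("post top",onz(c,[u(526,126)],0.16), "bead",onz(c,[u(706,154)],.115))
print("decoy",onz(c,[u(603,372)],0.0))
```

```text
['MotionError', 'camera_model', 'grab_frame', 'observe', 'pinch_z', 'sign_off']
0.0187
bottles [[0.43437171 0.21969875 0.        ]
 [0.42602071 0.06017714 0.        ]] [[0.43063318 0.22196272 0.08      ]
 [0.41958392 0.06772096 0.08      ]]
rack top corners L-f,R-f,R-b,L-b [[0.61141446 0.24012779 0.026     ]
 [0.5818724  0.05649468 0.026     ]
 [0.62671723 0.04412792 0.026     ]
 [0.65258477 0.23198203 0.026     ]]
box corners lf,lb,rb,rf top [[ 0.51018668 -0.01597088  0.115     ]
 [ 0.65604238 -0.02927175  0.115     ]
 [ 0.65535573 -0.29653247  0.115     ]
 [ 0.50399002 -0.28739897  0.115     ]]
post top [[ 0.48304787 -0.0377138   0.16      ]] bead [[ 0.46778496 -0.19828506  0.115     ]]
decoy [[ 0.39704789 -0.06055924  0.        ]]
```

```bash
cat >> h.py <<'E'
def rows(tgt,yaw,n=None,start=None,sy=None):
    """rows to go from start to tgt, tool down"""
    s=observe(); p=np.array(s["tcp_pos"] if start is None else start,float); y=s["orientation"][2] if sy is None else sy
    dy=(yaw-y+180)%360-180; d=np.array(tgt)-p
    if n is None: n=int(max(np.ceil(np.abs(dy)/8.5),np.ceil(np.linalg.norm(d)/0.048),1))
    tr=[];yw=[]
    ty=round(-np.radians(dy)/n,4)   # tool z down: +turn lowers world yaw
    for i in range(n):
        a=np.radians(y); x=np.array([np.cos(a),np.sin(a),0]);yy=np.array([np.sin(a),-np.cos(a),0]);z=np.array([0,0,-1])
        st=(np.array(tgt)-p)/(n-i)
        t=[round(float(v),3 if n>2 else 4) for v in (st@x,st@yy,st@z)]
        p=p+t[0]*x+t[1]*yy+t[2]*z; y=y-np.degrees(ty); tr.append(t);yw.append(ty)
    print("n",n,"end",p.round(4),round(y,2)); print('travel',str(tr).replace(' ','')); print('yaw',str(yw).replace(' ',''))
def st():
    s=observe();print(round(s["t"],2),s["tcp_pos"].round(4),s["orientation"].round(2),s["ft_force"].round(2),round(s["finger_gap"],4))
E
python3 - <<'E'
from h import *
rows([0.48,0.20,0.26],81)
E
```

```text
n 10 end [0.4804 0.1996 0.2603] 81.01
travel [[-0.037,-0.026,-0.003],[-0.04,-0.02,-0.003],[-0.042,-0.015,-0.003],[-0.044,-0.009,-0.003],[-0.044,-0.003,-0.003],[-0.045,0.002,-0.003],[-0.044,0.008,-0.003],[-0.042,0.014,-0.003],[-0.04,0.02,-0.003],[-0.037,0.025,-0.003]]
yaw [np.float64(0.1333),np.float64(0.1333),np.float64(0.1333),np.float64(0.1333),np.float64(0.1333),np.float64(0.1333),np.float64(0.1333),np.float64(0.1333),np.float64(0.1333),np.float64(0.1333)]
```

Call:
jog_arm:
  travel:
    - [-0.037,-0.026,-0.003]
    - [-0.04,-0.02,-0.003]
    - [-0.042,-0.015,-0.003]
    - [-0.044,-0.009,-0.003]
    - [-0.044,-0.003,-0.003]
    - [-0.045,0.002,-0.003]
    - [-0.044,0.008,-0.003]
    - [-0.042,0.014,-0.003]
    - [-0.04,0.02,-0.003]
    - [-0.037,0.025,-0.003]
    - [0,0,0]
    - [0,0,0]
  yaw: [0.133,0.133,0.133,0.133,0.133,0.133,0.133,0.133,0.133,0.133,0,0]

```text
t: 1.35
tcp_pos: [0.4813, 0.1998, 0.261]
orientation: [-179.9, -0.0, 81.1]
ft_force: [-0.8, 0.1, -0.1]
finger_gap: 0.0856
```

Run:
```python
from h import *
st();s=observe();f=grab_frame("wrist");cv2.imwrite("pics/w1.png",f[:,:,::-1]);np.savez("w1.npz",p=s["tcp_pos"],o=s["orientation"])
f=grab_frame("side");cv2.imwrite("pics/s1.png",f[:,:,::-1])
st()
```

```text
1.35 [0.4813 0.1998 0.261 ] [-1.7995e+02 -1.0000e-02  8.1110e+01] [-0.81  0.14 -0.15] 0.0856
1.45 [0.4805 0.2011 0.2609] [-179.94   -0.     81.27] [-0.35 -0.61 -0.08] 0.0857
```

View pics/w1.png

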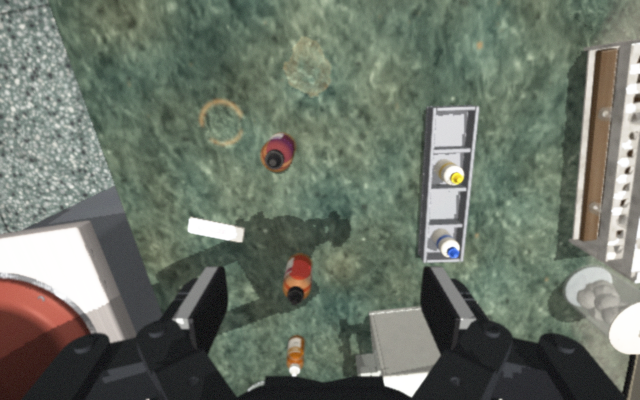

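View pics/s1.png

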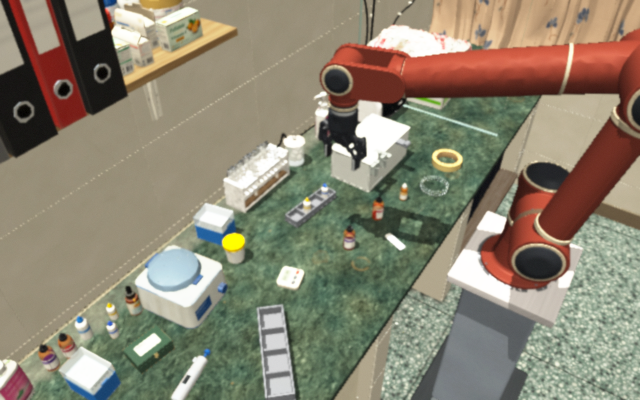

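The wrist view shows cap tops at about (275,158) and (295,294), and rack corners at about (433,108), (478,108), (463,261) and (420,260). I'll zoom in for accuracy.

Run:
```python
from h import *
f=cv2.imread("pics/w1.png")
a=cv2.resize(f[95:270,405:495],None,fx=3.4,fy=3.4,interpolation=cv2.INTER_CUBIC)
b=cv2.resize(f[125:185,250:310],None,fx=4.9,fy=4.9,interpolation=cv2.INTER_CUBIC)
c=cv2.resize(f[245:305,270:330],None,fx=4.9,fy=4.9,interpolation=cv2.INTER_CUBIC)
o=np.zeros((595,620,3),np.uint8);o[:a.shape[0],:a.shape[1]]=a;o[:294,320:614]=b;o[300:594,320:614]=c
cv2.imwrite("pics/c2.png",o)
```

```text
(no output)
```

View pics/c2.png

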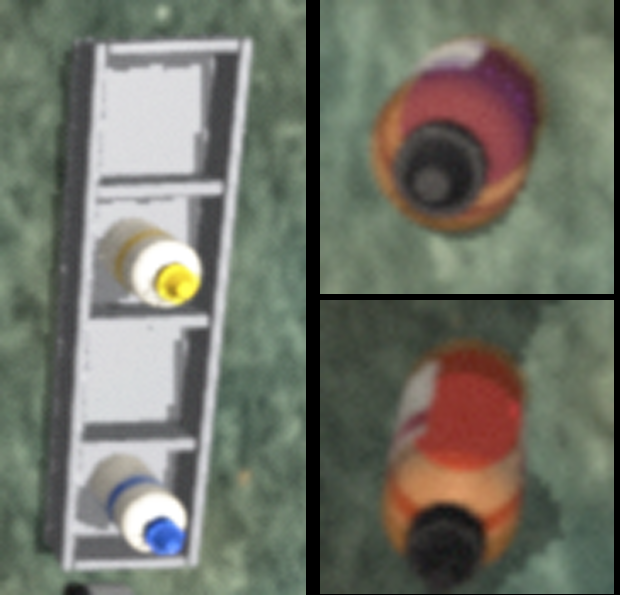

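Run:
```python
from h import *
d=np.load("w1.npz");c=cam("wrist",dict(tcp_pos=d["p"],orientation=d["o"]))
r=lambda x,y:(405+x/3.4,95+y/3.4)
P=onz(c,[r(95,41),r(252,40),r(198,568),r(63,569)],0.026);print(P.round(4))
m=P.mean(0);print("rack c",m, "len",np.linalg.norm(P[0]-P[3]),np.linalg.norm(P[1]-P[2]),"w",np.linalg.norm(P[0]-P[1]))
v=(P[0]+P[1]-P[2]-P[3])[:2];v/=np.linalg.norm(v);print("yaw",np.degrees(np.arctan2(-v[0],v[1])))
for k in(-.069,-.023,.023,.069):print(k,(m[:2]+v*k).round(4))
# divider check: divider mid points
print("divs",((onz(c,[r(157,188),r(147,320),r(137,441)],0.024)-m)[:,:2]@v).round(4))
print("caps",onz(c,[(250+111/4.9,125+183/4.9),(270+125/4.9,245+255/4.9)],0.083).round(4), onz(c,[(250+120/4.9,125+167/4.9),(270+127/4.9,245+240/4.9)],0.072).round(4))
# side cam
f=cv2.imread("pics/s1.png");cv2.imwrite("pics/c3.png",cv2.resize(f[170:260,270:430],None,fx=5,fy=5,interpolation=cv2.INTER_CUBIC))
```

```text
[[0.6058 0.2421 0.026 ]
 [0.6549 0.2348 0.026 ]
 [0.6333 0.0485 0.026 ]
 [0.5842 0.0557 0.026 ]]
rack c [0.61952366 0.14526315 0.026     ] len 0.18755054060752818 0.18753745968404195 w 0.04962566375730424
yaw -6.602880265201894
-0.069 [0.6116 0.0767]
-0.023 [0.6169 0.1224]
0.023 [0.6222 0.1681]
0.069 [0.6275 0.2138]
divs [ 0.0466  0.001  -0.0439]
caps [[0.4341 0.2202 0.083 ]
 [0.4286 0.0684 0.083 ]] [[0.4346 0.221  0.072 ]
 [0.4275 0.065  0.072 ]]
```

View pics/c3.png

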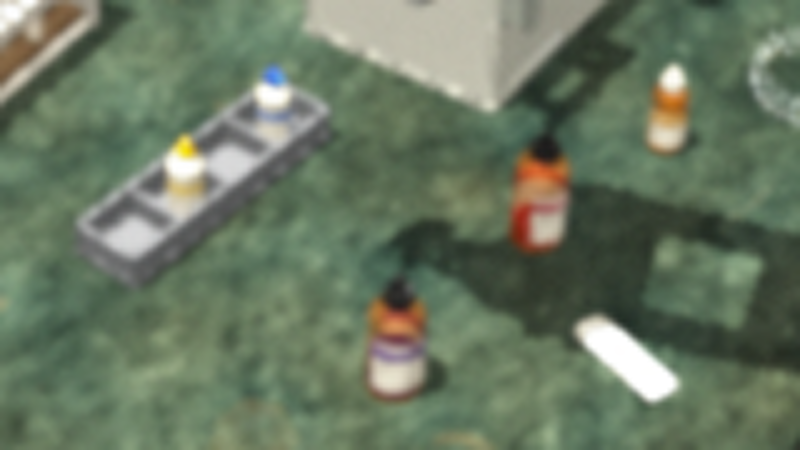

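Run:
```python
from h import *
rows([0.434,0.2205,0.15],83.4,3)
rows([0.434,0.2205,0.028],83.4,4,[0.434,0.2205,0.15],83.4)
```

```text
n 3 end [0.4338 0.2208 0.1499] 83.4
travel [[0.004,-0.016,0.037],[0.004,-0.016,0.037],[0.005,-0.017,0.037]]
yaw [np.float64(-0.0124),np.float64(-0.0124),np.float64(-0.0124)]
n 4 end [0.434  0.2205 0.028 ] 83.4
travel [[0.0,0.0,0.03],[0.0,0.0,0.031],[0.0,0.0,0.03],[0.0,0.0,0.031]]
yaw [np.float64(-0.0),np.float64(-0.0),np.float64(-0.0),np.float64(-0.0)]
```

Call:
jog_arm:
  travel:
    - [0.004,-0.016,0.037]
    - [0.004,-0.016,0.037]
    - [0.005,-0.017,0.037]
    - [0,0,0]
    - [0,0,0.03]
    - [0,0,0.031]
    - [0,0,0.03]
    - [0,0,0.031]
    - [0,0,0]
    - [0,0,0]
  yaw: [-0.0124,-0.0124,-0.0124,0,0,0,0,0,0,0]

```text
t: 2.45
tcp_pos: [0.4356, 0.2209, 0.0299]
orientation: [179.9, -0.0, 83.4]
ft_force: [0.4, -0.4, -0.1]
finger_gap: 0.0854
```

Call:
jog_arm:
  travel:
    - [0,0,0]
    - [0,0,0]
    - [0,0,0]
    - [0,0,0]
    - [0,0,0]
    - [0,0,0]
  yaw: [0,0,0,0,0,0]
  jaw: 0.02
  grip_force: 30

```text
t: 3.05
tcp_pos: [0.4352, 0.2205, 0.0296]
orientation: [179.9, -0.0, 83.3]
ft_force: [-1.9, 0.5, 6.1]
finger_gap: 0.0327
```

Run:
```python
from h import *
st();f=grab_frame("wrist");cv2.imwrite("pics/w2.png",f[:,:,::-1])
```

```text
3.05 [0.4352 0.2205 0.0296] [ 1.7994e+02 -4.0000e-02  8.3300e+01] [-1.87  0.51  6.12] 0.0327
```

View pics/w2.png

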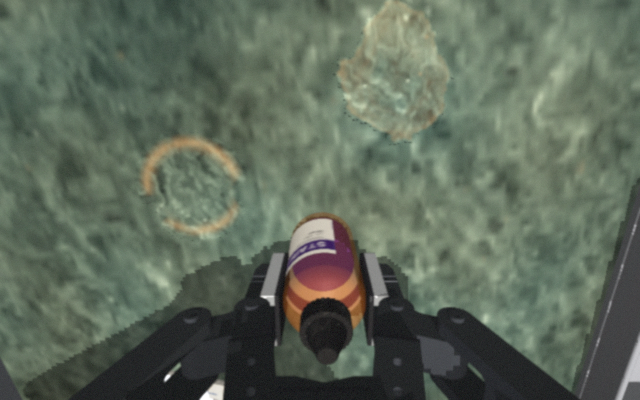

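Run:
```python
from h import *
m=camera_model("wrist");c=(m["mtx"],m["dist"],m["tool_from_camera"])
for x in(-.004,0,.004):print(proj(c,[[x,0,-.055],[x,0,-.042]]).round(0).tolist())
rows([0.434,0.2205,0.15],83.4,3)
print('to cell3');rows([0.6275,0.2138,0.15],83.4,5,[0.4352,0.2205,0.15],83.3)
rows([0.6275,0.2138,0.034],83.4,4,[0.6275,0.2138,0.15],83.4)
```

```text
[[325.0, 366.0], [325.0, 338.0]]
[[325.0, 356.0], [325.0, 329.0]]
[[325.0, 346.0], [325.0, 319.0]]
n 3 end [0.4342 0.2206 0.1496] 83.39
travel [[-0.0,-0.0,-0.04],[-0.0,-0.001,-0.04],[-0.0,-0.0,-0.04]]
yaw [np.float64(-0.0005),np.float64(-0.0005),np.float64(-0.0005)]
to cell3
n 5 end [0.6278 0.2141 0.15  ] 83.39
travel [[0.003,0.038,0.0],[0.003,0.038,0.0],[0.003,0.039,0.0],[0.003,0.038,0.0],[0.004,0.039,0.0]]
yaw [np.float64(-0.0003),np.float64(-0.0003),np.float64(-0.0003),np.float64(-0.0003),np.float64(-0.0003)]
n 4 end [0.6275 0.2138 0.034 ] 83.4
travel [[0.0,0.0,0.029],[0.0,0.0,0.029],[0.0,0.0,0.029],[0.0,0.0,0.029]]
yaw [np.float64(-0.0),np.float64(-0.0),np.float64(-0.0),np.float64(-0.0)]
```

Call:
jog_arm:
  travel:
    - [0,0,-0.02]
    - [0,0,-0.03]
    - [0.003,0.038,-0.03]
    - [0.003,0.038,0]
    - [0.003,0.039,0]
    - [0.003,0.038,0]
    - [0.004,0.039,0]
    - [0,0,0]
    - [0,0,0]
  yaw: [0,0,0,0,0,0,0,0,0]

```text
t: 4.0
tcp_pos: [0.6269, 0.2134, 0.1073]
orientation: [-179.9, 0.0, 83.3]
ft_force: [1.0, -0.5, -1.4]
finger_gap: 0.0329
```

Run:
```python
from h import *
st();s=observe();c=cam("wrist",s);f=grab_frame("wrist");cv2.imwrite("pics/w3.png",f[:,:,::-1]);print(proj(c,[[0.6275,0.2138,0.004]]))
```

```text
4.0 [0.6269 0.2134 0.1073] [-1.7989e+02  3.0000e-02  8.3270e+01] [ 1.   -0.48 -1.43] 0.0329
[[325.45197708 199.05940831]]
```

View pics/w3.png

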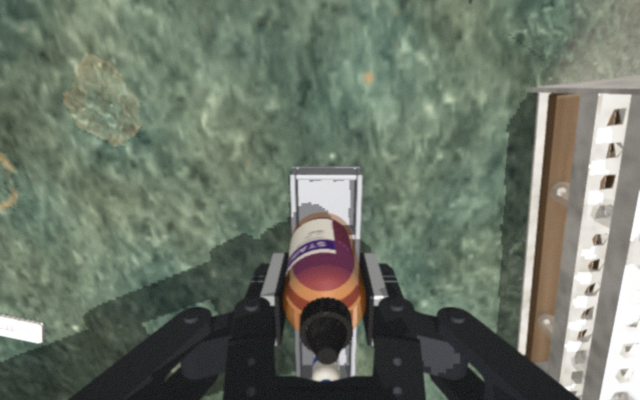

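```bash
python3 - <<'E'
from h import *
s=observe();c=cam("wrist",s)
print(onz(c,[(291,177),(361,177),(291,169),(360,169)],0.026).round(4))
P=onz(c,[(291,176),(361,176)],0.026).mean(0)[:2];v=np.array([0.115,0.9934]);print(P-v*0.025)
E
python3 - <<'E'
import cv2
f=cv2.imread("pics/w3.png");cv2.imwrite("pics/c4.png",cv2.resize(f[150:250,270:380],None,fx=6,fy=6,interpolation=cv2.INTER_CUBIC))
E
```

```text
[[0.6061 0.2396 0.026 ]
 [0.6533 0.2341 0.026 ]
 [0.6069 0.2451 0.026 ]
 [0.6531 0.2397 0.026 ]]
[0.62692929 0.21273968]
```

View pics/c4.png

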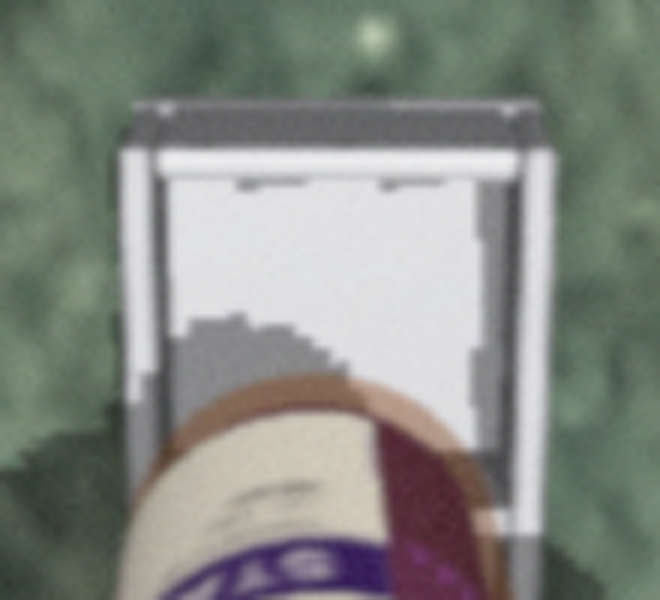

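Call:
jog_arm:
  travel:
    - [0,0,0.03]
    - [0,0,0.025]
    - [0,0,0.01]
    - [0,0,0.008]
    - [0,0,0]
    - [0,0,0]
  yaw: [0,0,0,0,0,0]

```text
t: 4.65
tcp_pos: [0.6274, 0.2139, 0.0364]
orientation: [179.9, -0.0, 83.3]
ft_force: [-0.1, -0.6, -0.4]
finger_gap: 0.0328
```

Call:
jog_arm:
  travel:
    - [0,0,0.002]
    - [0,0,0]
    - [0,0,0]
  yaw: [0,0,0]

```text
t: 4.95
tcp_pos: [0.6274, 0.2137, 0.0338]
orientation: [180.0, -0.0, 83.3]
ft_force: [0.5, -0.4, -0.3]
finger_gap: 0.033
```

Call:
jog_arm:
  travel:
    - [0,0,0]
    - [0,0,0]
    - [0,0,0]
    - [0,0,0]
    - [0,0,-0.03]
    - [0,0,-0.04]
    - [0,0,-0.04]
    - [0,0,-0.04]
  yaw: [0,0,0,0,0,0,0,0]
  jaw: 0.0854

```text
t: 5.75
tcp_pos: [0.6268, 0.2136, 0.1847]
orientation: [-180.0, 0.0, 83.3]
ft_force: [0.2, 0.6, 0.6]
finger_gap: 0.0855
```

Run:
```python
from h import *
st()
rows([0.4275,0.066,0.17],83.4,6)
```

```text
5.75 [0.6268 0.2136 0.1847] [-1.7998e+02  1.0000e-02  8.3310e+01] [0.18 0.62 0.56] 0.0855
n 6 end [0.4273 0.0657 0.1697] 83.41
travel [[-0.028,-0.03,0.002],[-0.028,-0.03,0.003],[-0.028,-0.03,0.002],[-0.029,-0.03,0.003],[-0.028,-0.03,0.002],[-0.029,-0.031,0.003]]
yaw [np.float64(-0.0003),np.float64(-0.0003),np.float64(-0.0003),np.float64(-0.0003),np.float64(-0.0003),np.float64(-0.0003)]
```

Call:
jog_arm:
  travel:
    - [-0.028,-0.03,0.002]
    - [-0.028,-0.03,0.003]
    - [-0.028,-0.03,0.002]
    - [-0.029,-0.03,0.003]
    - [-0.028,-0.03,0.002]
    - [-0.029,-0.031,0.003]
    - [0,0,0]
    - [0,0,0]
  yaw: [0,0,0,0,0,0,0,0]

```text
t: 6.55
tcp_pos: [0.4273, 0.0656, 0.1685]
orientation: [179.9, -0.0, 83.2]
ft_force: [-0.0, 0.1, -0.1]
finger_gap: 0.0853
```

Run:
```python
from h import *
st();s=observe();c=cam("wrist",s);f=grab_frame("wrist");cv2.imwrite("pics/w4.png",f[:,:,::-1]);print(proj(c,[[0.4275,0.066,0.083],[0.4275,0.066,0.0]]))
f=grab_frame("scene");cv2.imwrite("pics/s4.png",f[:,:,::-1])
```

```text
6.55 [0.4273 0.0656 0.1685] [ 1.7991e+02 -2.0000e-02  8.3240e+01] [-0.    0.06 -0.06] 0.0853
[[324.5674951  207.17880441]
 [324.24625765 177.51135964]]
```

View pics/w4.png

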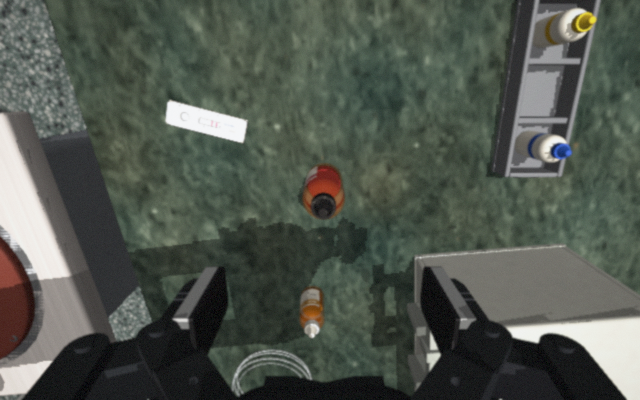

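View pics/s4.png

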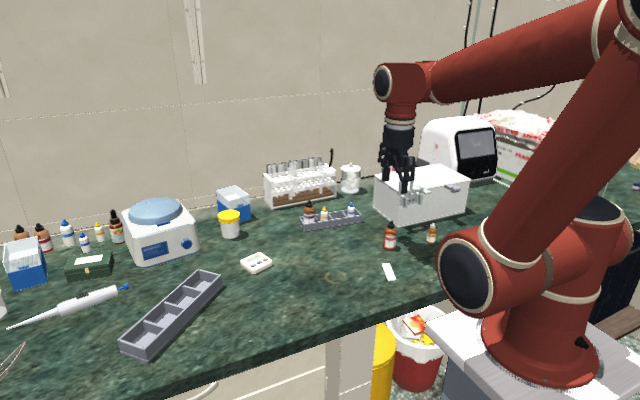

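Cap at (323,207), exactly where predicted; bottle A stands upright in cell 3 (scene, 309,208). I'll grasp bottle B.

Call:
jog_arm:
  travel:
    - [0,0,0.035]
    - [0,0,0.035]
    - [0,0,0.035]
    - [0,0,0.035]
    - [0,0,0]
    - [0,0,0]
  yaw: [0,0,0,0,0,0]

```text
t: 7.25
tcp_pos: [0.4281, 0.0663, 0.0286]
orientation: [-179.9, 0.0, 83.4]
ft_force: [1.0, 0.5, 1.6]
finger_gap: 0.0853
```

Call:
jog_arm:
  travel:
    - [0,0,0]
    - [0,0,0]
    - [0,0,0]
    - [0,0,0]
    - [0,0,0]
    - [0,0,0]
  yaw: [0,0,0,0,0,0]
  jaw: 0.02

```text
t: 7.85
tcp_pos: [0.4286, 0.0659, 0.0297]
orientation: [179.9, -0.0, 83.3]
ft_force: [-0.8, 0.1, 7.3]
finger_gap: 0.0328
```

Run:
```python
from h import *
st()
rows([0.6169,0.1224,0.12],83.4,5,[0.4273,0.0656,0.12],83.4)
```

```text
7.85 [0.4286 0.0659 0.0297] [ 1.7987e+02 -2.0000e-02  8.3300e+01] [-0.8   0.14  7.32] 0.0328
n 5 end [0.6171 0.1222 0.12  ] 83.4
travel [[0.016,0.036,0.0],[0.016,0.036,0.0],[0.015,0.037,0.0],[0.016,0.036,0.0],[0.015,0.037,0.0]]
yaw [np.float64(-0.0),np.float64(-0.0),np.float64(-0.0),np.float64(-0.0),np.float64(-0.0)]
```

Call:
jog_arm:
  travel:
    - [0,0,-0.03]
    - [0,0,-0.03]
    - [0,0,-0.03]
    - [0.016,0.036,0]
    - [0.016,0.036,0]
    - [0.015,0.037,0]
    - [0.016,0.036,0]
    - [0.015,0.037,0]
    - [0,0,0]
    - [0,0,0]
  yaw: [0,0,0,0,0,0,0,0,0,0]

```text
t: 8.85
tcp_pos: [0.6169, 0.1221, 0.1171]
orientation: [-179.9, 0.0, 83.3]
ft_force: [-0.6, -0.9, -0.4]
finger_gap: 0.0326
```

Run:
```python
from h import *
st();s=observe();c=cam("wrist",s);f=grab_frame("wrist");cv2.imwrite("pics/w5.png",f[:,:,::-1]);print(proj(c,[[0.6275,0.2138,0.089],[0.6222,0.1681,0.062]]))
```

```text
8.85 [0.6169 0.1221 0.1171] [-1.7986e+02  3.0000e-02  8.3320e+01] [-0.59 -0.86 -0.39] 0.0326
[[324.70624524  63.24342861]
 [324.70918274 150.82856252]]
```

View pics/w5.png

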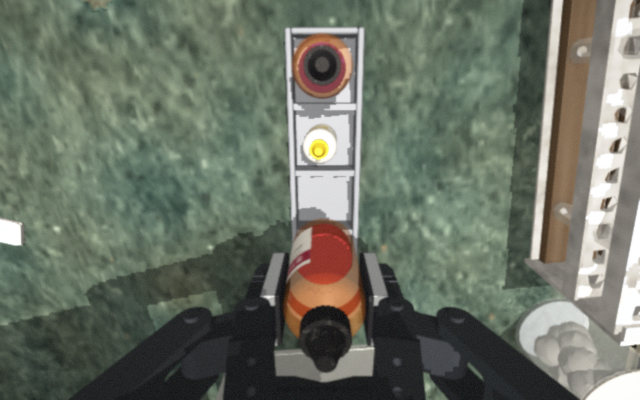

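Run:
```python
from h import *
s=observe();c=cam("wrist",s)
print(proj(c,[[0.6195,0.1453,0.024],[0.6195+.115*.046,0.1453+.9934*.046,0.024],[0.6195+.115*.094,0.1453+.9934*.094,0.026]]).round(1))
f=cv2.imread("pics/w5.png");cv2.imwrite("pics/c5.png",cv2.resize(f[20:240,260:390],None,fx=2.7,fy=2.7,interpolation=cv2.INTER_CUBIC))
```

```text
[[325.4 172.8]
 [325.4 106. ]
 [325.4  26. ]]
```

View pics/c5.png

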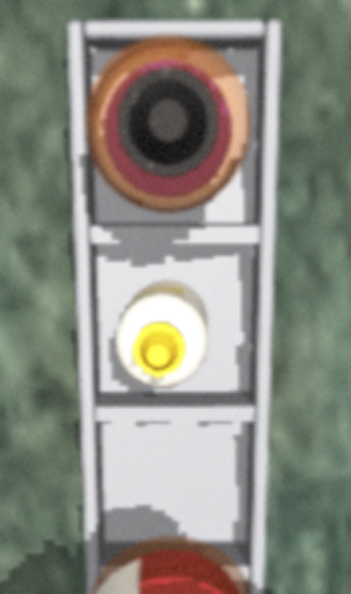

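Call:
jog_arm:
  travel:
    - [0,0,0.03]
    - [0,0,0.03]
    - [0,0,0.012]
    - [0,0,0.007]
    - [0,0,0.003]
    - [0,0,0]
    - [0,0,0]
  yaw: [0,0,0,0,0,0,0]

```text
t: 9.6
tcp_pos: [0.6183, 0.1222, 0.0379]
orientation: [179.9, -0.0, 83.3]
ft_force: [-0.3, -0.2, -1.2]
finger_gap: 0.0326
```

Call:
jog_arm:
  travel:
    - [0,0,0.003]
    - [0,0,0]
    - [0,0,0]
  yaw: [0,0,0]

```text
t: 9.9
tcp_pos: [0.6178, 0.1222, 0.0338]
orientation: [179.9, -0.0, 83.3]
ft_force: [-0.2, -0.4, 0.5]
finger_gap: 0.0328
```

Call:
jog_arm:
  travel:
    - [0,0,0]
    - [0,0,0]
    - [0,0,0]
    - [0,0,0]
    - [0,0,-0.03]
    - [0,0,-0.04]
    - [0,0,-0.04]
    - [0,0,-0.04]
    - [0,0,-0.04]
    - [0,0,0]
  yaw: [0,0,0,0,0,0,0,0,0,0]
  jaw: 0.0854

```text
t: 10.9
tcp_pos: [0.621, 0.1225, 0.232]
orientation: [179.2, -0.2, 83.3]
ft_force: [0.4, -0.6, 0.1]
finger_gap: 0.0854
```

Run:
```python
from h import *
st();f=grab_frame("wrist");cv2.imwrite("pics/w6.png",f[:,:,::-1])
f=grab_frame("scene");cv2.imwrite("pics/s6.png",f[:,:,::-1])
rows([0.40,-0.15,0.30],-1)
```

```text
10.9 [0.621  0.1225 0.232 ] [ 1.7923e+02 -1.5000e-01  8.3310e+01] [ 0.35 -0.65  0.07] 0.0854
n 10 end [ 0.3997 -0.1496  0.3   ] -0.97
travel [[-0.03,-0.018,-0.007],[-0.032,-0.014,-0.008],[-0.034,-0.009,-0.007],[-0.035,-0.004,-0.008],[-0.035,0.001,-0.007],[-0.034,0.006,-0.008],[-0.033,0.011,-0.007],[-0.031,0.016,-0.008],[-0.028,0.02,-0.007],[-0.026,0.023,-0.008]]
yaw [np.float64(0.1471),np.float64(0.1471),np.float64(0.1471),np.float64(0.1471),np.float64(0.1471),np.float64(0.1471),np.float64(0.1471),np.float64(0.1471),np.float64(0.1471),np.float64(0.1471)]
```

View pics/w6.png

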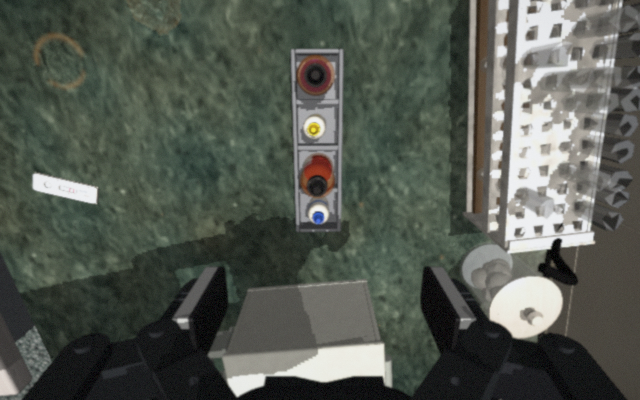

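View pics/s6.png

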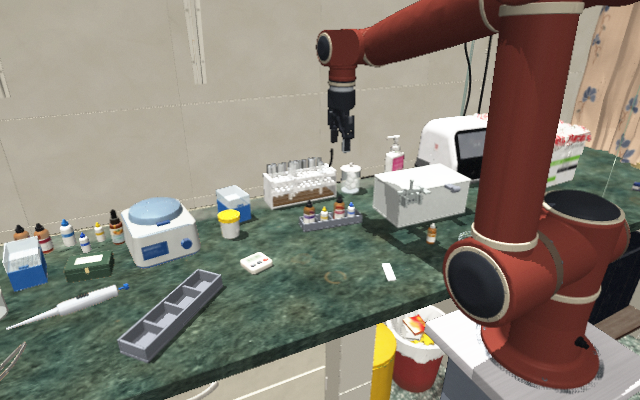

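Run:
```python
from h import *
rows([0.44,-0.15,0.29],-1,10)
```

```text
n 10 end [ 0.4399 -0.1503  0.29  ] -0.97
travel [[-0.029,-0.015,-0.006],[-0.031,-0.01,-0.007],[-0.032,-0.005,-0.006],[-0.033,-0.001,-0.007],[-0.032,0.004,-0.006],[-0.031,0.009,-0.007],[-0.03,0.013,-0.006],[-0.027,0.018,-0.007],[-0.025,0.021,-0.006],[-0.021,0.025,-0.007]]
yaw [np.float64(0.1471),np.float64(0.1471),np.float64(0.1471),np.float64(0.1471),np.float64(0.1471),np.float64(0.1471),np.float64(0.1471),np.float64(0.1471),np.float64(0.1471),np.float64(0.1471)]
```

Call:
jog_arm:
  travel:
    - [-0.029,-0.015,-0.006]
    - [-0.031,-0.01,-0.007]
    - [-0.032,-0.005,-0.006]
    - [-0.033,-0.001,-0.007]
    - [-0.032,0.004,-0.006]
    - [-0.031,0.009,-0.007]
    - [-0.03,0.013,-0.006]
    - [-0.027,0.018,-0.007]
    - [-0.025,0.021,-0.006]
    - [-0.021,0.025,-0.007]
    - [0,0,0]
    - [0,0,0]
  yaw: [0.147,0.147,0.147,0.147,0.147,0.147,0.147,0.147,0.147,0.147,0,0]

```text
t: 12.2
tcp_pos: [0.4387, -0.1505, 0.2865]
orientation: [-179.9, 0.1, -0.9]
ft_force: [-0.5, 0.3, -1.3]
finger_gap: 0.0853
```

Run:
```python
from h import *
st();s=observe();f=grab_frame("wrist");cv2.imwrite("pics/w7.png",f[:,:,::-1]);np.savez("w7.npz",p=s["tcp_pos"],o=s["orientation"])
f=grab_frame("side");cv2.imwrite("pics/s7.png",f[:,:,::-1])
```

```text
12.2 [ 0.4387 -0.1505  0.2865] [-1.799e+02  1.300e-01 -9.300e-01] [-0.46  0.35 -1.26] 0.0853
```

View pics/w7.png

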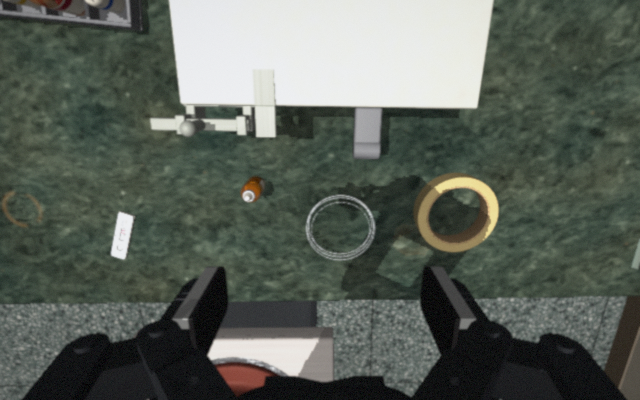

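View pics/s7.png

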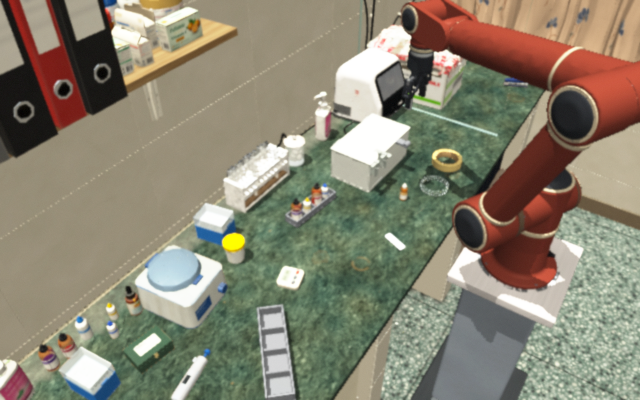

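Run:
```python
from h import *
f=cv2.imread("pics/w7.png");cv2.imwrite("pics/c7.png",cv2.resize(f[55:165,140:400],None,fx=3,fy=3,interpolation=cv2.INTER_CUBIC))
```

```text
(no output)
```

View pics/c7.png

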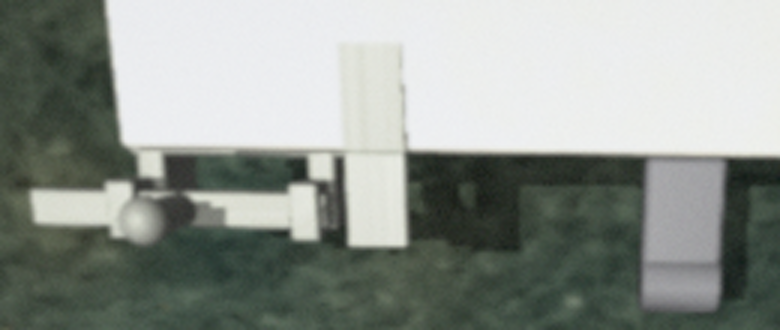

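Run:
```python
from h import *
d=np.load("w7.npz");c=cam("wrist",dict(tcp_pos=d["p"],orientation=d["o"]))
r=lambda x,y:(140+x/3,55+y/3)
E=onz(c,[r(122,147),(477,107.5)],0.118);print("front corners",E.round(4),np.linalg.norm(E[0]-E[1]))
v=(E[0]-E[1])[:2];v/=np.linalg.norm(v);byaw=np.degrees(np.arctan2(-v[0],v[1]));print("box yaw",byaw)
B=onz(c,[r(641,285),r(721,285)],0.122);print("bead",B.round(4),B.mean(0))
P=onz(c,[r(143,220)],0.158)[0];print("post",P)
m=E.mean(0)[:2];x=np.array([v[1],-v[0]])
for n,q in(("bead",B.mean(0)[:2]),("post",P[:2])):print(n,"local from front mid",((q-m)@x).round(4),((q-m)@v).round(4))
f=cv2.imread("pics/s7.png");cv2.imwrite("pics/c8.png",cv2.resize(f[100:210,320:440],None,fx=5,fy=5,interpolation=cv2.INTER_CUBIC))
```

```text
front corners [[ 0.5072 -0.0249  0.118 ]
 [ 0.5    -0.2867  0.118 ]] 0.2619148372766255
box yaw -1.5622452829464935
bead [[ 0.4646 -0.1777  0.122 ]
 [ 0.4642 -0.2019  0.122 ]] [ 0.46440031 -0.18981628  0.122     ]
post [ 0.49041696 -0.04399707  0.158     ]
bead local from front mid -0.0383 -0.0351
post local from front mid -0.0162 0.1114
```

View pics/c8.png

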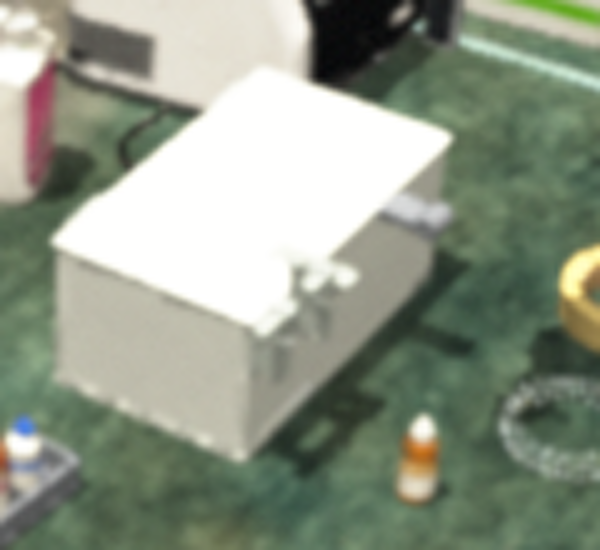

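Run:
```python
from h import *
rows([0.4635,-0.19,0.096],-1.6,5)
```

```text
n 5 end [ 0.4634 -0.1902  0.0957] -1.59
travel [[0.005,0.008,0.038],[0.005,0.008,0.038],[0.005,0.008,0.038],[0.005,0.008,0.038],[0.005,0.008,0.039]]
yaw [np.float64(0.0027),np.float64(0.0027),np.float64(0.0027),np.float64(0.0027),np.float64(0.0027)]
```

Call:
jog_arm:
  travel:
    - [0.012,0.02,0]
    - [0.013,0.02,0.02]
    - [0,0,0.04]
    - [0,0,0.04]
    - [0,0,0.04]
    - [0,0,0.03]
    - [0,0,0.02]
    - [0,0,0]
    - [0,0,0]
  yaw: [0.006,0.006,0,0,0,0,0,0,0]

```text
t: 13.2
tcp_pos: [0.4638, -0.1901, 0.098]
orientation: [-180.0, 0.1, -1.5]
ft_force: [1.4, -0.3, 0.4]
finger_gap: 0.0853
```

Run:
```python
from h import *
st();f=grab_frame("wrist");cv2.imwrite("pics/w8.png",f[:,:,::-1])
f=grab_frame("scene");cv2.imwrite("pics/s8.png",cv2.resize(f[100:260,330:530,::-1],None,fx=3.5,fy=3.5))
```

```text
13.2 [ 0.4638 -0.1901  0.098 ] [-1.7996e+02  6.0000e-02 -1.5000e+00] [ 1.36 -0.33  0.37] 0.0853
```

View pics/w8.png

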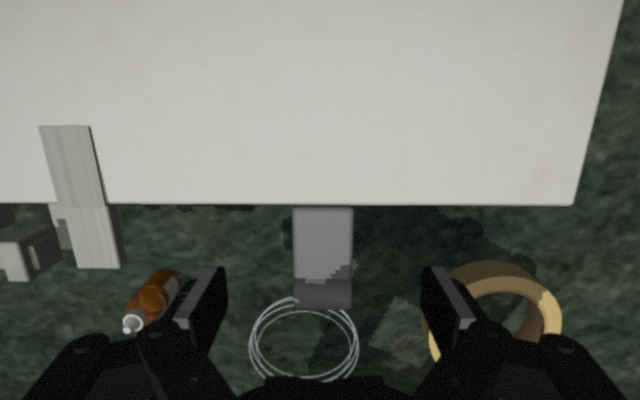

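View pics/s8.png

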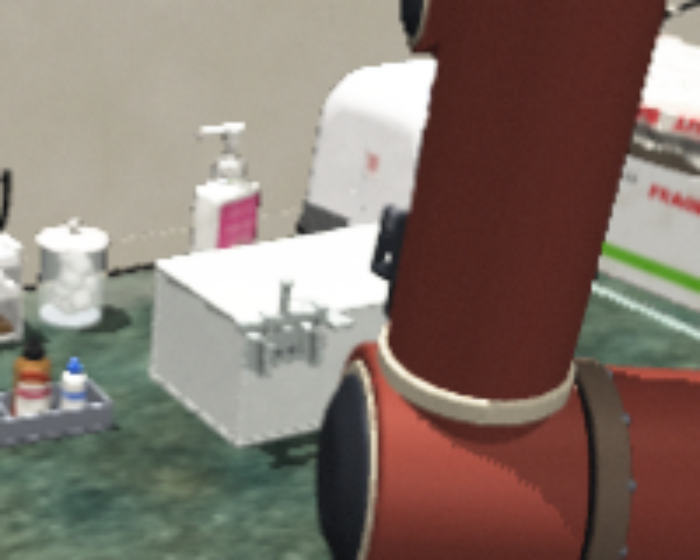

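Call:
jog_arm:
  travel:
    - [0,0,0.002]
    - [0,0,0]
    - [0,0,0]
    - [0,0,0]
    - [0,0,0]
    - [0,0,0]
    - [0,0,0]
  yaw: [0,0,0,0,0,0,0]
  jaw: 0.01
  grip_force: 40

```text
t: 14.0
tcp_pos: [0.4637, -0.1895, 0.0969]
orientation: [-179.8, 0.0, -1.6]
ft_force: [-0.7, 6.3, 5.2]
finger_gap: 0.0229
```

Run:
```python
from h import *
st();f=grab_frame("wrist");cv2.imwrite("pics/w9.png",f[:,:,::-1]);st()
```

```text
14.0 [ 0.4637 -0.1895  0.0969] [-179.79    0.     -1.63] [-0.66  6.29  5.2 ] 0.0229
14.05 [ 0.4637 -0.1895  0.0969] [-179.79    0.     -1.62] [-1.27  6.43  4.71] 0.0236
```

View pics/w9.png

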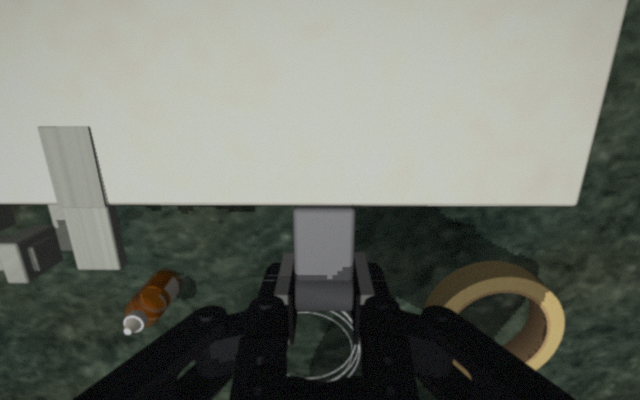

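Call:
jog_arm:
  travel:
    - [0,-0.0005,-0.002]
    - [0,0,-0.001]
    - [0,0,0]
  yaw: [0,0,0]

```text
t: 14.35
tcp_pos: [0.4638, -0.1895, 0.0989]
orientation: [-179.9, -0.0, -1.6]
ft_force: [3.3, 5.0, -2.0]
finger_gap: 0.0233
```

Call:
jog_arm:
  travel:
    - [0,0,-0.001]
    - [0,0,-0.001]
    - [0,0,0]
  yaw: [0,0,0]

```text
t: 14.65
tcp_pos: [0.4638, -0.1895, 0.1007]
orientation: [-179.9, -0.0, -1.6]
ft_force: [4.5, 5.1, -3.0]
finger_gap: 0.0231
```

Call:
jog_arm:
  travel:
    - [0,-0.0005,-0.001]
    - [0,0,-0.001]
    - [0,0,0]
  yaw: [0,0,0]

```text
t: 14.95
tcp_pos: [0.4639, -0.1894, 0.1029]
orientation: [-179.9, -0.0, -1.6]
ft_force: [4.1, 3.0, -3.6]
finger_gap: 0.0235
```

Call:
jog_arm:
  travel:
    - [0,0,-0.001]
    - [0,0,0]
  yaw: [0,0]

```text
t: 15.15
tcp_pos: [0.4639, -0.1895, 0.1039]
orientation: [-179.9, -0.1, -1.6]
ft_force: [5.1, 2.4, -3.8]
finger_gap: 0.0232
```

Call:
jog_arm:
  travel:
    - [0,0,-0.001]
    - [0,0,-0.001]
    - [0,0,-0.001]
    - [0,0,0]
  yaw: [0,0,0,0]

```text
t: 15.55
tcp_pos: [0.4641, -0.1894, 0.1069]
orientation: [-179.9, -0.1, -1.6]
ft_force: [4.9, 3.2, -3.3]
finger_gap: 0.0234
```

Run:
```python
from h import *
st();f=grab_frame("wrist");cv2.imwrite("pics/w10.png",f[:,:,::-1])
f=grab_frame("side");cv2.imwrite("pics/s10.png",cv2.resize(f[100:210,320:440,::-1],None,fx=5,fy=5,interpolation=cv2.INTER_CUBIC))
```

```text
15.55 [ 0.4641 -0.1894  0.1069] [-1.7994e+02 -8.0000e-02 -1.6100e+00] [ 4.94  3.22 -3.29] 0.0234
```

View pics/w10.png

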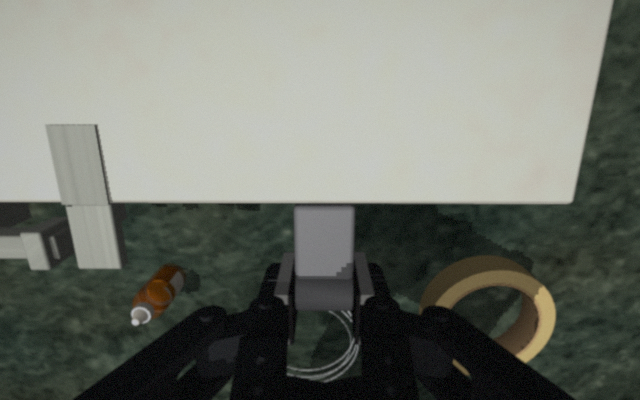

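View pics/s10.png

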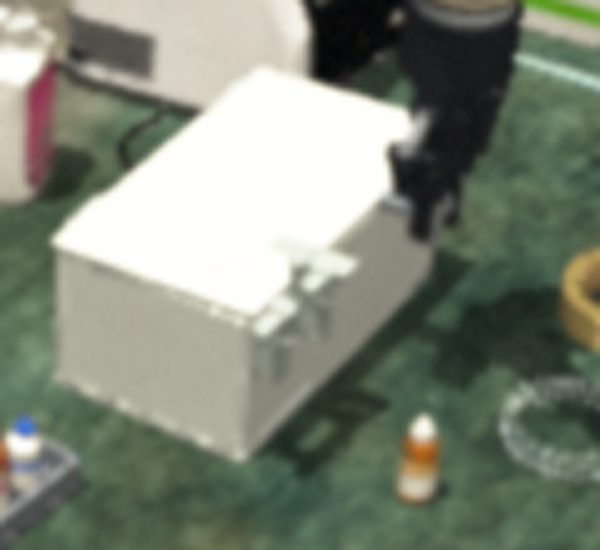

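The cover rose 10 mm with only about 3 N on the wrist, so the bolt isn't catching it and the bolt stays untouched. Now I'll work out the arc to 60°.

Run:
```python
import numpy as np
R=.19;th=np.radians(np.r_[3.0,np.arange(6,61,3)]+.9)
x=-R*np.cos(th);z=R*np.sin(th)
o=[[round(float(a),4),0,round(float(-b),4)] for a,b in zip(np.diff(x),np.diff(z))]
print(len(o),str(o).replace(' ',''));print(x[-1]-x[0],z[-1]-z[0])
```

```text
19 [[0.0009,0,-0.0099],[0.0015,0,-0.0098],[0.002,0,-0.0098],[0.0025,0,-0.0096],[0.003,0,-0.0095],[0.0035,0,-0.0093],[0.004,0,-0.0091],[0.0044,0,-0.0089],[0.0049,0,-0.0087],[0.0053,0,-0.0084],[0.0058,0,-0.0081],[0.0062,0,-0.0078],[0.0066,0,-0.0075],[0.007,0,-0.0071],[0.0073,0,-0.0067],[0.0077,0,-0.0063],[0.008,0,-0.0059],[0.0083,0,-0.0055],[0.0086,0,-0.0051]]
0.09715629069830181 0.15309381715034123
```

Call:
jog_arm:
  travel:
    - [0.0009,0,-0.0099]
    - [0.0015,0,-0.0098]
    - [0.002,0,-0.0098]
    - [0.0025,0,-0.0096]
    - [0.003,0,-0.0095]
    - [0.0035,0,-0.0093]
    - [0,0,0]
  yaw: [0,0,0,0,0,0,0]

```text
t: 16.35
tcp_pos: [0.4774, -0.1899, 0.1665]
orientation: [-179.9, -0.0, -1.6]
ft_force: [1.9, 4.1, -4.5]
finger_gap: 0.0232
```

Call:
jog_arm:
  travel:
    - [0.004,-0.0005,-0.0091]
    - [0.0044,0,-0.0089]
    - [0.0049,0,-0.0087]
    - [0.0053,0,-0.0084]
    - [0.0058,0,-0.0081]
    - [0.0062,0,-0.0078]
    - [0.0066,0,-0.0075]
    - [0,0,0]
  yaw: [0,0,0,0,0,0,0,0]

```text
t: 17.15
tcp_pos: [0.5154, -0.1911, 0.2253]
orientation: [180.0, -0.1, -1.6]
ft_force: [-0.9, 1.4, -2.7]
finger_gap: 0.023
```

Call:
jog_arm:
  travel:
    - [0.007,0,-0.0071]
    - [0.0073,0,-0.0067]
    - [0.0077,0,-0.0063]
    - [0.008,0,-0.0059]
    - [0.0083,0,-0.0055]
    - [0.0086,0,-0.0051]
    - [0,0,0]
    - [0,0,0]
    - [0,0,0]
  yaw: [0,0,0,0,0,0,0,0,0]

```text
t: 18.05
tcp_pos: [0.5616, -0.1924, 0.2607]
orientation: [180.0, -0.1, -1.6]
ft_force: [0.7, -0.9, -2.8]
finger_gap: 0.0231
```

Run:
```python
from h import *
st()
for n in("wrist","side","scene"):
    f=grab_frame(n);cv2.imwrite(f"pics/{n}11.png",f[:,:,::-1])
s=observe();print(s["tcp_pos"]-np.array([0.4637,-0.1895,0.0969]))
```

```text
18.05 [ 0.5616 -0.1924  0.2607] [ 1.7996e+02 -1.1000e-01 -1.6000e+00] [ 0.74 -0.88 -2.76] 0.0231
[ 0.09765861 -0.00291162  0.16367419]
```

View pics/wrist11.png

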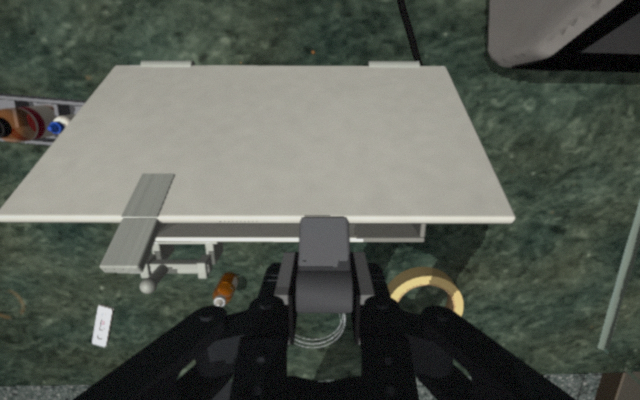

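View pics/side11.png

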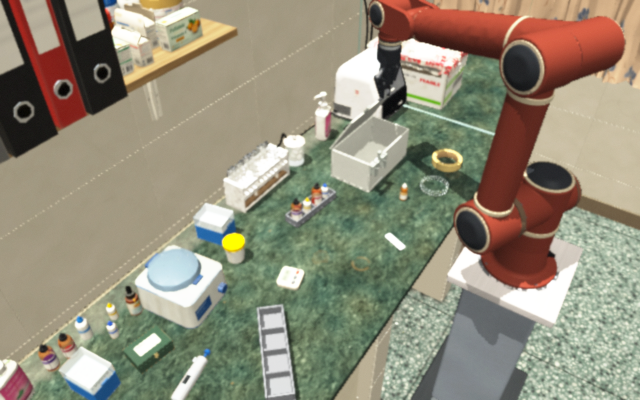

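View pics/scene11.png

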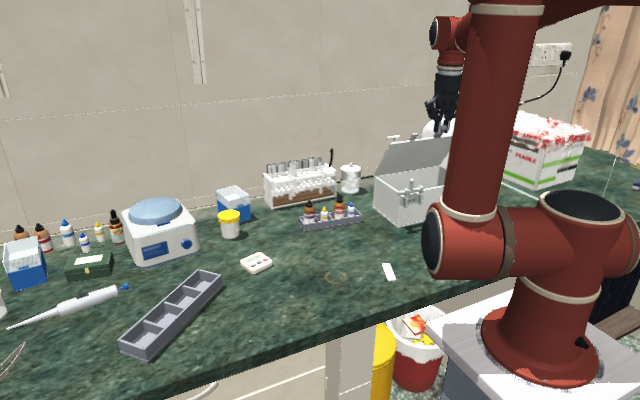

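The wrist, side and scene views show the cover open and held (front edge at row 217 in the wrist view). All four bottles are upright in the rack. I'll check that the pose is steady, then hand in.

Call:
jog_arm:
  travel:
    - [0,0,0]
    - [0,0,0]
    - [0,0,0]
    - [0,0,0]
    - [0,0,0]
    - [0,0,0]
    - [0,0,0]
    - [0,0,0]
  yaw: [0,0,0,0,0,0,0,0]

```text
t: 19.0
tcp_pos: [0.5611, -0.1924, 0.2604]
orientation: [180.0, -0.0, -1.6]
ft_force: [0.8, -3.9, -1.4]
finger_gap: 0.0232
```

Run:
```python
from h import *
st();f=grab_frame("scene");cv2.imwrite("pics/fin.png",cv2.resize(f[120:260,280:480,::-1],None,fx=4,fy=4,interpolation=cv2.INTER_CUBIC))
```

```text
19.0 [ 0.5611 -0.1924  0.2604] [ 1.7997e+02 -2.0000e-02 -1.6100e+00] [ 0.8  -3.93 -1.37] 0.0232
```

View pics/fin.png

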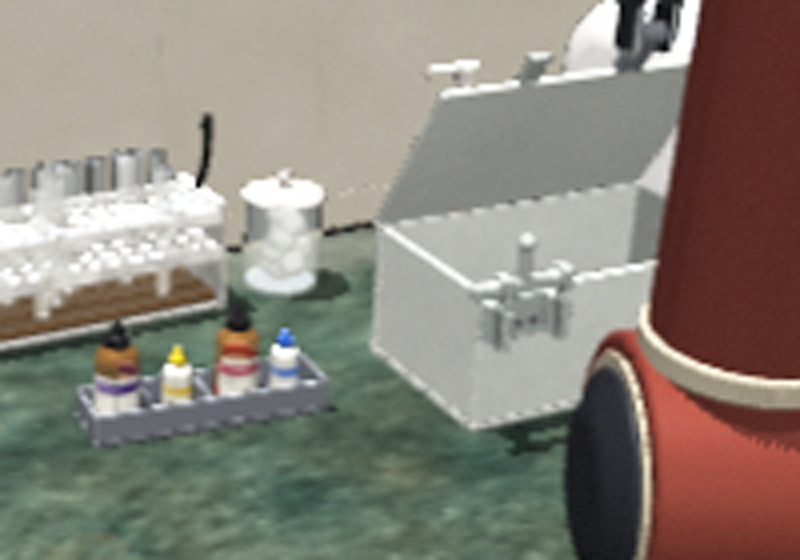

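The zoomed scene view shows the big bottles upright at crop positions (117,365) and (237,350), with the small ones between and beside them. The cover is held open and the bolt hasn't moved.

```bash
python3 -c "
from cell import *
print(sign_off())"
```

```text
the job is handed in; nothing more can be done
None
```

The job is done and handed in. Both big bottles stand in the rack, and the arm is holding the cover open at about 60°.

- **Bottles:** one big bottle is upright in cell 3 and the other in cell 1. The small bottles are still in cells 0 and 2, and the last scene picture shows all four standing.
- **Cover and bolt:** I tugged the tongue up about 10 mm, past the 3–4 mm where a caught cover stops hard, with only 3–4 N on the wrist. The cover was free, with the bolt already drawn back about 19 mm by my camera measurement, so I left the bolt alone.
- **Final hold:** I raised the cover along its arc, and the tool position puts it at about 60.5°. The pose stayed steady for 0.8 s before hand-in at about 19 s, with the grip gap at 23 mm.

None of the checks failed. During the hold the sideways wrist force changed from about -1 to -4 N, which is small.

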